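# Seat the tester-pen pot in its counter holder

### The job

The tester-pen pot, the tall pot with the tapered foot, belongs in the empty metal cone holder on the shop counter. Pick it up, lower its foot into the cone before letting go, and leave it standing there upright and fully home. Leave the straight-sided pot and the small pot where they are.

Things in the scene. Friction and masses are not known exactly. Their poses are not given: they have to be found in the camera images.
- pot: Tester-pen pot, to be moved: white plastic, round, 105 mm tall, 0.18 kg, upright, empty. Solid tapered foot, 32 mm across at the underside, 54 mm across 45 mm up; above it, from 45 to 105 mm up, a straight open cup 56 mm across outside, wall 4 mm: grip across the outside there. Origin: centre of underside, z up its axis; round.
- holder: Holder, fixed: dark steel disc 96 mm across, 10 mm high, bearing an open aluminium cone cup; rim 60 mm above the counter, mouth 52 mm across inside, 60 outside, narrowing down with the same slope as the pot's foot (radius 11 mm in 45). The foot centres and wedges in it, pot underside 21 mm above the counter when home. Origin: centre of disc underside, z up the cone's axis.
- straight_pot: Bystander, leave alone: white plastic pot, 105 mm tall, straight-sided, 56 mm across from bottom to top, open. Origin: centre of underside, z up its axis; round.
- small_pot: Bystander, leave alone: small white plastic pot with a tapered foot, 75 mm tall, 38 mm across at the top, 22 mm across at the underside. Origin: centre of underside, z up its axis; round.

How it is judged:
By the outcome, as a careful person would: the job done as asked, in the order asked, and still so for the second after the job is handed in, with the robot touching nothing.
It also fails if it takes over 42 s, if anything falls off the work surface, if the arm or the gripper's body presses on something with over 40 N, if the wrist force passes 120 N, or if a joint passes its speed limit or range.

### The arm

A 7-joint arm with a two-finger parallel gripper is mounted at the origin on the work surface. World frame = base frame: x ahead of the robot, y to its left, z up, the work surface at z = 0. Lengths are in m, angles in rad, forces in N, time in s.
With the tool pointing down it reaches from about 0.4 to 0.875 m from the base axis. Payload 19.3 kg.
Tool frame: the origin (TCP) lies midway between the tips of the shut fingers; the grasp point (between the pads) lies 19 mm behind it; z points along the fingers, y is the line along which they close (so a half turn about z gives the same grasp; the last joint's range is limited). The gripper opens to 85 mm and grips with 20 to 120 N. Pads are 22 mm wide; open, the fingers measure 114 mm over their backs; the gripper's body (76 mm by 85 mm) begins 54 mm behind the grasp point. The pads swing forward as they close: fully open they stand 13 mm farther back than shut.
Start: joints at [1.167, 0.521, -0.036, 1.599, 0.021, 1.021, -0.113], TCP at [0.205, -0.591, 0.231] pointing down, gripper open.
Joint ranges: [-2.91, 2.91], [-0.3, 2.13], [-1.5, 1.42], [0.17, 2.43], [-1.26, 4.41], [0.16, 1.93], [-2.52, 2.52]. Speed limits (rad/s): [1.89, 1.89, 2.39, 2.39, 3.01, 3.01, 3.01].

### API

Orientations are given as [roll, pitch, yaw] about the fixed x, y, z axes, in that order (R = Rz(yaw) Ry(pitch) Rx(roll)).
In Python, from workcell import bot, job, grab_frame, calibration gives the robot as it stands (bot), with the cameras as plain functions and the job (job).
- The arm moves only by the tool inch_along, called after ">>>" as a command line: name --argument value ..., lists and objects as JSON in quotes. Schema: {"type":"object","properties":{"moves":{"type":"array","items":{"type":"array","prefixItems":[{"type":"number"},{"type":"array","items":{"type":"number"},"minItems":3,"maxItems":3},{"type":"array","items":{"type":"number"},"minItems":3,"maxItems":3}],"minItems":3,"maxItems":3},"minItems":1,"maxItems":5},"grip_force":{"type":"number"},"only":{"type":"string"},"quiet":{"type":"boolean"},"lines":{"type":"string"}},"required":["moves"],"additionalProperties":false}. moves is a list of rows, 1 to 5 of them, each written [opening, [dx, dy, dz], [rx, ry, rz]]: the finger opening in m, then dx, dy, dz in a scale on which 1.0 is 0.8 m, then a rotation vector rx, ry, rz in fractions of the full range, 1 being 2 pi rad; each row is the pose to reach, as a shift and turn from the pose commanded when the call began, along the tool's axes at that moment; what a row does not reach only later rows make up. A row lasts 1/8 s, in which the tool goes at most 0.0625 m and 0.188 rad, less where a joint would pass 70% of its speed; a pose out of reach is approached as far as the arm can. The fingers move at their own pace and stop on an object; grip_force is the grip in N (left out, the last holds). Time passes only in rows, so rows that do not move let the fingers close. The tool returns the time, the measured TCP pose, the force, the opening and the grip force at its end. only (a regular expression) keeps the lines of the reply that match it, lines (a string "A,B") keeps lines A to B, and quiet returns only ok. Input that does not fit is refused with a message, and nothing moves.
- bot.observe(): the state, without advancing time (a new reading comes with each control period).
- grab_frame(name): name is "side" or "top" or "wrist"; returns the picture (384x512x3 uint8, blue, green, red); there is no depth.
- calibration(name): a dict with "vfov" (degrees; the focal length in pixels is half the picture's height over the tangent of half this angle, whatever the lens; pixels are square), "cx", "cy" (the principal point, pixels), "dist_coeffs" ([k1, k2, p1, p2, k3] as OpenCV has them; the pictures are not rectified), "eye" and "attitude" of the camera in the world. Camera axes: x right, y down, z forward; pixel columns grow to the right and rows downward; lengths in m; the calibration is good to about 2 mm. A picture is of the moment at which its call begins: read the wrist's pose just before it. calibration takes no time and is no camera call; for the wrist camera it gives the pose at the moment of the call.
- job.job_done(): hands the job in; it is judged then, once.
The state is a dict: "clock": time; "qpos": joint angles; "qd": joint speeds; "joint_efforts": joint torques, N m; "position": TCP position; "tool_rot": TCP orientation; "force": force on the tool from outside, world axes, zero at the start; "moment": the same for the moment, N m; "grip_width": finger opening in m; "finger_force": force on a finger pad.
Only numpy, scipy, OpenCV 4.12 (cv2) and the standard library are available. Lean on these libraries where they do the work, as an engineer would, in place of code of your own. Each camera call takes 0.05 s, during which the arm holds its last target. There are 200 camera calls.

## Working session

There is one attempt and no reset: what is moved stays moved. The work goes in short steps, Python scripts to look and compute and a tool call to move; the robot and the scene stay as the last step left them, time stands still between calls to the robot, and variables do not carry over. Pictures are saved under pics/ and viewed, at most 10 in all, crops included, and the job is handed in when it is done.

```bash
ls; mkdir -p pics; python3 - <<'E'
from workcell import bot, job, grab_frame, calibration
import cv2,json
for n in("side","top"):
    cv2.imwrite(f"pics/{n}0.png",grab_frame(n)); print(n,calibration(n))
s=bot.observe();print(s['clock'],s['position'],s['tool_rot'],s['force'])
E
```

```text
pics
workcell.py
side {'vfov': 42.28913697962569, 'cx': 251.03564532130346, 'cy': 195.57415340813523, 'dist_coeffs': array([-0.0531633,  0.       ,  0.       ,  0.       ,  0.       ]), 'eye': array([ 0.49966672, -0.75488588,  0.98426611]), 'attitude': array([-2.47822473,  0.015359  , -0.06116804])}
top {'vfov': 52.36552343576978, 'cx': 252.29191669858199, 'cy': 195.0107635478693, 'dist_coeffs': array([-0.02605953,  0.        ,  0.        ,  0.        ,  0.        ]), 'eye': array([0.47100797, 0.01666545, 0.87280494]), 'attitude': array([-3.05550212, -0.00400917, -1.55719606])}
0.1 [ 0.20466478 -0.59022563  0.2308074 ] [-3.14059443e+00  4.69810978e-05  3.33780474e-01] [-0.12403966 -0.05349041 -0.48649872]
```

View pics/side0.png

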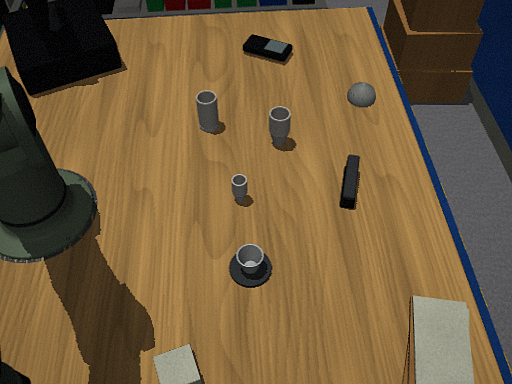

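View pics/top0.png

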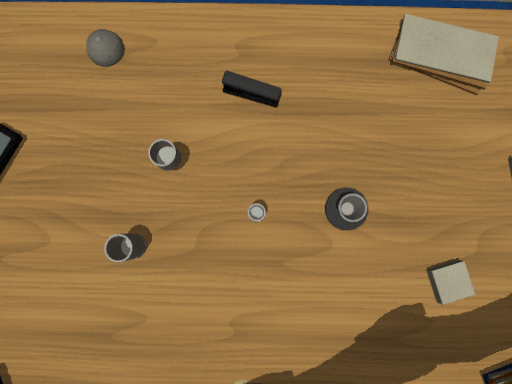

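The top view shows the tapered pot's rim at about (162,153), the straight pot at (119,248), the small pot at (257,212) and the holder's rim at about (353,207). In the side view the tapered foot shows clearly on the pot at (280,128).

```bash
cat > h.py <<'E'
import numpy as np,cv2
from scipy.spatial.transform import Rotation as R
def cam(c):
    f=192/np.tan(np.radians(c['vfov'])/2)
    return np.array([[f,0,c['cx']],[0,f,c['cy']],[0,0,1]]),R.from_euler('xyz',c['attitude']).as_matrix()
def ray(c,px,z):
    K,A=cam(c)
    p=cv2.undistortPoints(np.array(px,float).reshape(-1,1,2),K,c['dist_coeffs'])[:,0]
    d=np.c_[p,np.ones(len(p))]@A.T
    return c['eye']+d*((z-c['eye'][2])/d[:,2])[:,None]
def proj(c,P):
    K,A=cam(c)
    return cv2.projectPoints((np.atleast_2d(P)-c['eye'])@A,np.zeros(3),np.zeros(3),K,c['dist_coeffs'])[0][:,0]
def circ(P):
    x,y=P[:,0],P[:,1]
    s=np.linalg.lstsq(np.c_[x,y,np.ones(len(x))],x*x+y*y,rcond=None)[0]
    return s[0]/2,s[1]/2,np.sqrt(s[2]+s[0]**2/4+s[1]**2/4)
E
python3 - <<'E'
from workcell import bot, job, grab_frame, calibration
from h import *
out=[]
for n,items in(("top",[("pot",(162,153),.105),("hold",(353,207),.06)]),("side",[("pot",(280,115),.105),("hold",(250,255),.06)])):
    im=cv2.imread(f"pics/{n}0.png");c=calibration(n)
    for name,(u,v),z in items:
        r=24;cr=cv2.resize(im[v-r:v+r,u-r:u+r],None,fx=6,fy=6,interpolation=cv2.INTER_CUBIC)
        hsv=cv2.cvtColor(cr,cv2.COLOR_BGR2HSV)
        m=((hsv[...,1]<60)&(hsv[...,2]>125)).astype(np.uint8)
        cs,_=cv2.findContours(m,cv2.RETR_EXTERNAL,cv2.CHAIN_APPROX_NONE)
        k=max(cs,key=lambda q:cv2.contourArea(cv2.convexHull(q)))
        k=cv2.convexHull(k)
        px=(k[:,0]+.5)/6-.5+[u-r,v-r]
        print(n,name,circ(ray(c,px,z)[:,:2]))
        cv2.drawContours(cr,[k],-1,(0,0,255),1);out.append(cr)
        if n=="top" and name=="hold":
            hs=cv2.cvtColor(im,cv2.COLOR_BGR2HSV)[v-30:v+30,u-30:u+30]
            m=(hs[...,1]<70).astype(np.uint8);k=max(cv2.findContours(m,0,cv2.CHAIN_APPROX_NONE)[0],key=cv2.contourArea)
            print("disc",circ(ray(c,cv2.convexHull(k)[:,0]+[u-30,v-30],.01)[:,:2]))
cv2.imwrite("pics/c.png",np.vstack([np.hstack(out[:2]),np.hstack(out[2:])]))
E
```

```text
top pot (np.float64(0.6204233936064159), np.float64(0.19638417759014604), np.float64(0.027360065773761155))
top hold (np.float64(0.5183363855422648), np.float64(-0.19530933959735872), np.float64(0.029248215249204172))
disc (np.float64(0.5186268090811215), np.float64(-0.1941715208147095), np.float64(0.04667172895727963))
side pot (np.float64(0.6182924311072383), np.float64(0.19661994498591562), np.float64(0.027849318625429595))
side hold (np.float64(0.5164076262119356), np.float64(-0.19487502984611976), np.float64(0.029630184785993996))
```

View pics/c.png

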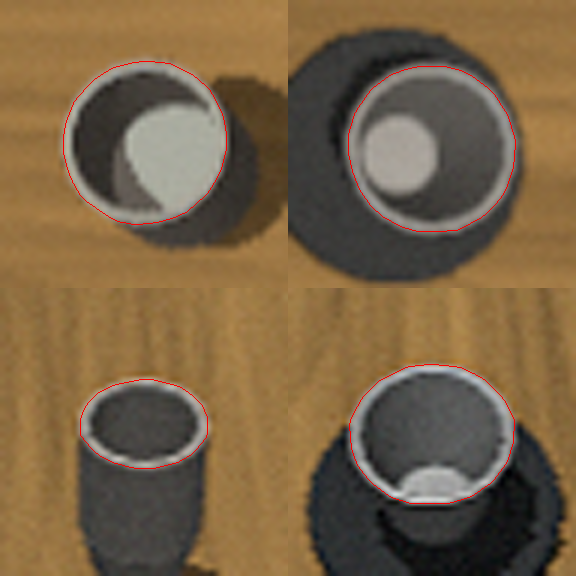

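The red fits hug all four rims, and the two views agree within 2 mm. That puts the pot at about (0.619, 0.1965) and the holder at about (0.517, -0.195). Next I move over the pot at the current height.

Units first: shifts go in shares of 0.8 m and turns go in shares of 2 pi rad. So 0.65 m is 0.8125, -0.608 m is -0.76.

```bash
cat > go.py <<'E'
import sys
from workcell import bot, job, grab_frame, calibration
from h import *
s=bot.observe();A=R.from_euler('xyz',s['tool_rot'])
t=np.array([float(a) for a in sys.argv[1:4]])
print('t',round(s['clock'],2),'pos',s['position'].round(4),'rpy',s['tool_rot'].round(3),'q',s['qpos'].round(2),'F',s['force'].round(1))
print('shift',A.inv().apply(t-s['position']).round(4))
E
python3 go.py .619 .1965 .231
```

```text
t 0.1 pos [ 0.2047 -0.5902  0.2308] rpy [-3.141  0.     0.334] q [ 1.17  0.52 -0.04  1.6   0.02  1.02 -0.11] F [-0.1 -0.1 -0.5]
shift [ 6.492e-01 -6.076e-01  4.000e-04]
```

>>> inch_along --moves '[[0.085, [0.8125, -0.76, 0], [0, 0, 0]], [0.085, [0.8125, -0.76, 0], [0, 0, 0]], [0.085, [0.8125, -0.76, 0], [0, 0, 0]], [0.085, [0.8125, -0.76, 0], [0, 0, 0]], [0.085, [0.8125, -0.76, 0], [0, 0, 0]]]' --grip_force 40

```text
clock: 0.72
position: [0.351, -0.3121, 0.2313]
tool_rot: [3.142, -0.0, 0.334]
force: [0.4, -1.4, -0.3]
grip_width: 0.0851
finger_force: 0.0
```

```bash
python3 go.py .619 .1965 .231
```

```text
t 0.72 pos [ 0.351  -0.3121  0.2313] rpy [ 3.142 -0.     0.334] q [ 0.71  0.28 -0.14  1.99  0.05  0.88 -0.69] F [ 0.4 -1.4 -0.3]
shift [ 4.198e-01 -3.928e-01  3.000e-04]
```

>>> inch_along --moves '[[0.085, [0.525, -0.4913, 0], [0, 0, 0]], [0.085, [0.525, -0.4913, 0], [0, 0, 0]], [0.085, [0.525, -0.4913, 0], [0, 0, 0]], [0.085, [0.525, -0.4913, 0], [0, 0, 0]], [0.085, [0.525, -0.4913, 0], [0, 0, 0]]]'

```text
clock: 1.35
position: [0.4967, -0.0357, 0.2313]
tool_rot: [3.141, -0.0, 0.334]
force: [1.7, -0.9, -0.2]
grip_width: 0.085
finger_force: 0.0
```

```bash
python3 go.py .619 .1965 .231
```

```text
t 1.35 pos [ 0.4967 -0.0357  0.2313] rpy [ 3.141 -0.     0.334] q [ 0.18  0.33 -0.29  1.92  0.12  0.91 -1.4 ] F [ 1.7 -0.9 -0.2]
shift [ 0.1916 -0.1794  0.0003]
```

In the tool's units: 0.191 m is 0.2388, -0.179 m is -0.2238.

>>> inch_along --moves '[[0.085, [0.2388, -0.2238, 0], [0, 0, 0]], [0.085, [0.2388, -0.2238, 0], [0, 0, 0]], [0.085, [0.2388, -0.2238, 0], [0, 0, 0]], [0.085, [0.2388, -0.2238, 0], [0, 0, 0]], [0.085, [0.2388, -0.2238, 0], [0, 0, 0]]]'

```text
clock: 1.98
position: [0.6179, 0.1986, 0.2303]
tool_rot: [-3.14, 0.001, 0.338]
force: [-0.6, -2.1, -0.2]
grip_width: 0.0851
finger_force: 0.0
```

```bash
python3 go.py .619 .1965 .06
python3 - <<'E'
from workcell import bot, job, grab_frame, calibration
from h import *
c=calibration("wrist");im=grab_frame("wrist");cv2.imwrite("pics/w1.png",im);print(proj(c,[.619,.1965,.105]))
E
```

```text
t 1.98 pos [0.6179 0.1986 0.2303] rpy [-3.14e+00  1.00e-03  3.38e-01] q [-0.2   0.58 -0.31  1.52  0.19  1.08 -1.79] F [-0.6 -2.1 -0.2]
shift [0.0004 0.0027 0.1703]
[[262.78147447 183.38547951]]
```

View pics/w1.png

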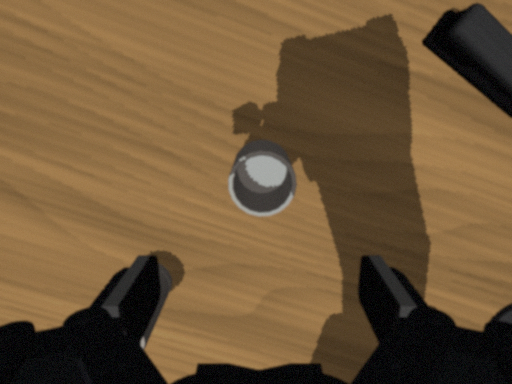

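The wrist view shows the pot's rim centred at about (262,184). The predicted point is (263,183), so the position is confirmed. Descend.

In the tool's units: 0.17 m is 0.2125, 0.14 m is 0.175.

>>> inch_along --moves '[[0.085, [0, 0.0025, 0.0625], [0, 0, 0]], [0.085, [0, 0.0025, 0.125], [0, 0, 0]], [0.085, [0, 0.0025, 0.175], [0, 0, 0]], [0.085, [0, 0.0025, 0.2125], [0, 0, 0]], [0.085, [0, 0.0025, 0.2125], [0, 0, 0]]]'

```text
clock: 2.65
position: [0.6172, 0.1905, 0.0596]
tool_rot: [3.141, 0.004, 0.333]
force: [0.3, -0.1, 0.5]
grip_width: 0.0852
finger_force: 0.0
```

```bash
python3 go.py .619 .1965 .06
```

```text
t 2.65 pos [0.6172 0.1905 0.0596] rpy [3.141 0.004 0.333] q [-0.22  0.77 -0.26  1.65  0.27  0.76 -1.85] F [ 0.3 -0.1  0.5]
shift [ 0.0037 -0.0051 -0.0005]
```

In the tool's units: -0.004 m is -0.005, 0.002 m is 0.0025.

>>> inch_along --moves '[[0.085, [0.0025, -0.005, 0], [0, 0, 0]], [0.085, [0.0025, -0.005, 0], [0, 0, 0]], [0.085, [0.0025, -0.005, 0], [0, 0, 0]]]'

```text
clock: 3.02
position: [0.6196, 0.1968, 0.0623]
tool_rot: [3.141, -0.001, 0.334]
force: [-0.7, 0.2, -0.3]
grip_width: 0.0853
finger_force: 0.0
```

```bash
python3 go.py .619 .1965 .06
```

```text
t 3.02 pos [0.6196 0.1968 0.0623] rpy [ 3.141e+00 -1.000e-03  3.340e-01] q [-0.23  0.77 -0.27  1.64  0.27  0.77 -1.85] F [-0.7  0.2 -0.3]
shift [-0.0006  0.0001  0.0023]
```

Aligned. Close the fingers.

>>> inch_along --moves '[[0.04, [0, 0, 0], [0, 0, 0]], [0.04, [0, 0, 0], [0, 0, 0]], [0.04, [0, 0, 0], [0, 0, 0]], [0.04, [0, 0, 0], [0, 0, 0]], [0.04, [0, 0, 0], [0, 0, 0]]]' --grip_force 40

```text
clock: 3.65
position: [0.6194, 0.1967, 0.0618]
tool_rot: [3.142, -0.001, 0.334]
force: [-1.7, -0.1, 7.3]
grip_width: 0.0563
finger_force: 42.0
```

>>> inch_along --moves '[[0.04, [0, 0, 0], [0, 0, 0]], [0.04, [0, 0, 0], [0, 0, 0]], [0.04, [0, 0, 0], [0, 0, 0]]]' --grip_force 40

```text
clock: 4.03
position: [0.6194, 0.1968, 0.0619]
tool_rot: [3.142, -0.001, 0.334]
force: [-1.5, -0.6, 6.6]
grip_width: 0.0565
finger_force: 42.0
```

```bash
python3 go.py .517 -.195 .2
```

```text
t 4.03 pos [0.6194 0.1968 0.0619] rpy [ 3.142e+00 -1.000e-03  3.340e-01] q [-0.23  0.77 -0.27  1.64  0.27  0.77 -1.85] F [-1.5 -0.6  6.6]
shift [-0.2249  0.3366 -0.1383]
```

In the tool's units: -0.14 m is -0.175, -0.12 m is -0.15.

>>> inch_along --moves '[[0.04, [0, 0, -0.0125], [0, 0, 0]], [0.04, [0, 0, -0.05], [0, 0, 0]], [0.04, [0, 0, -0.1], [0, 0, 0]], [0.04, [0, 0, -0.15], [0, 0, 0]], [0.04, [0, 0, -0.175], [0, 0, 0]]]'

```text
clock: 4.65
position: [0.6197, 0.1969, 0.2042]
tool_rot: [-3.141, -0.003, 0.334]
force: [-0.1, -0.6, -1.5]
grip_width: 0.0562
finger_force: 43.0
```

>>> inch_along --moves '[[0.04, [-0.05, 0.075, 0], [0, 0, 0]], [0.04, [-0.075, 0.1125, 0], [0, 0, 0]], [0.04, [-0.1, 0.15, 0], [0, 0, 0]], [0.04, [-0.125, 0.1875, 0], [0, 0, 0]], [0.04, [-0.15, 0.225, 0], [0, 0, 0]]]'

```text
clock: 5.28
position: [0.5643, -0.0139, 0.2018]
tool_rot: [3.141, -0.0, 0.334]
force: [1.0, 0.8, -0.8]
grip_width: 0.0564
finger_force: 43.1
```

```bash
python3 go.py .517 -.195 .2
```

```text
t 5.28 pos [ 0.5643 -0.0139  0.2018] rpy [ 3.141 -0.     0.334] q [ 0.14  0.47 -0.3   1.78  0.17  0.91 -1.47] F [ 1.   0.8 -0.8]
shift [-0.104   0.1557  0.0018]
```

In the tool's units: 0.156 m is 0.195, 0.127 m is 0.1588.

>>> inch_along --moves '[[0.04, [-0.0375, 0.0563, 0], [0, 0, 0]], [0.04, [-0.075, 0.1125, 0], [0, 0, 0]], [0.04, [-0.1063, 0.1588, 0], [0, 0, 0]], [0.04, [-0.13, 0.195, 0], [0, 0, 0]], [0.04, [-0.13, 0.195, 0], [0, 0, 0]]]'

```text
clock: 5.9
position: [0.5166, -0.197, 0.2017]
tool_rot: [3.141, 0.0, 0.33]
force: [-0.3, -0.4, -0.4]
grip_width: 0.0562
finger_force: 43.1
```

>>> inch_along --moves '[[0.04, [0, 0, 0], [0, 0, 0]], [0.04, [0, 0, 0], [0, 0, 0]], [0.04, [0, 0, 0], [0, 0, 0]]]'

```text
clock: 6.28
position: [0.5178, -0.1934, 0.2014]
tool_rot: [-3.142, -0.0, 0.335]
force: [0.4, 0.7, -0.9]
grip_width: 0.0561
finger_force: 43.1
```

```bash
python3 go.py .517 -.195 .2
python3 - <<'E'
from workcell import bot, job, grab_frame, calibration
from h import *
S=grab_frame("side");T=grab_frame("top")
cv2.imwrite("pics/s2.png",np.vstack([cv2.resize(i,None,fx=4,fy=4)for i in(S[150:222,200:300],T[150:222,300:400])]))
E
```

```text
t 6.28 pos [ 0.5178 -0.1934  0.2014] rpy [-3.142 -0.     0.335] q [ 0.45  0.45 -0.27  1.81  0.15  0.9  -1.12] F [ 0.4  0.7 -0.9]
shift [-0.0013  0.0012  0.0014]
```

View pics/s2.png

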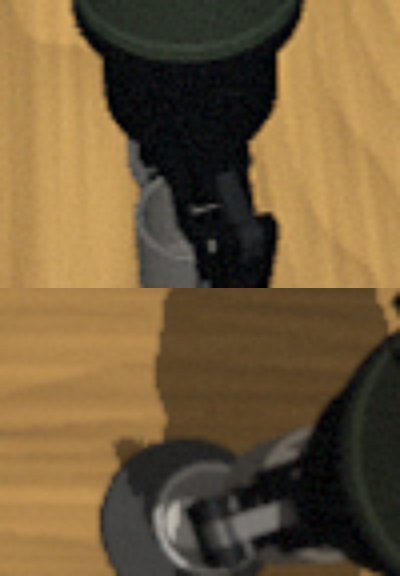

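The pot is held over the holder, upright in the fingers. Descend to the mouth of the cone, then check.

In the tool's units: 0.085 m is 0.1063, 0.075 m is 0.0938.

>>> inch_along --moves '[[0.04, [-0.0013, 0.0013, 0.025], [0, 0, 0]], [0.04, [-0.0013, 0.0013, 0.0625], [0, 0, 0]], [0.04, [-0.0013, 0.0013, 0.0938], [0, 0, 0]], [0.04, [-0.0013, 0.0013, 0.1063], [0, 0, 0]], [0.04, [-0.0013, 0.0013, 0.1063], [0, 0, 0]]]'

```text
clock: 7.0
position: [0.5169, -0.1953, 0.1162]
tool_rot: [-3.141, 0.0, 0.334]
force: [-0.3, 0.4, -1.8]
grip_width: 0.0563
finger_force: 43.1
```

>>> inch_along --moves '[[0.04, [0, 0, 0.0063], [0, 0, 0]], [0.04, [0, 0, 0.0125], [0, 0, 0]], [0.04, [0, 0, 0.0188], [0, 0, 0]], [0.04, [0, 0, 0.0188], [0, 0, 0]], [0.04, [0, 0, 0.0188], [0, 0, 0]]]'

```text
clock: 7.62
position: [0.517, -0.1955, 0.1014]
tool_rot: [3.142, -0.0, 0.334]
force: [-0.3, 0.2, -1.9]
grip_width: 0.0562
finger_force: 43.1
```

```bash
python3 go.py .5174 -.1949 .083
```

```text
t 7.62 pos [ 0.517  -0.1955  0.1014] rpy [ 3.142 -0.     0.334] q [ 0.43  0.59 -0.24  1.89  0.21  0.68 -1.17] F [-0.3  0.2 -1.9]
shift [ 0.0006 -0.0004  0.0184]
```

In the tool's units: 0.014 m is 0.0175, 0.012 m is 0.015.

>>> inch_along --moves '[[0.04, [0.0006, 0, 0.005], [0, 0, 0]], [0.04, [0.0006, 0, 0.01], [0, 0, 0]], [0.04, [0.0006, 0, 0.015], [0, 0, 0]], [0.04, [0.0006, 0, 0.0175], [0, 0, 0]], [0.04, [0.0006, 0, 0.0175], [0, 0, 0]]]'

```text
clock: 8.25
position: [0.5174, -0.1952, 0.0872]
tool_rot: [-3.141, 0.0, 0.334]
force: [0.3, -0.2, -2.0]
grip_width: 0.056
finger_force: 43.1
```

>>> inch_along --moves '[[0.04, [0, 0, 0.0013], [0, 0, 0]], [0.04, [0, 0, 0.0025], [0, 0, 0]], [0.04, [0, 0, 0.0025], [0, 0, 0]]]'

```text
clock: 8.62
position: [0.5174, -0.1953, 0.0853]
tool_rot: [-3.142, 0.0, 0.334]
force: [-0.4, 0.4, -1.1]
grip_width: 0.0562
finger_force: 43.1
```

```bash
python3 go.py .5174 -.1949 .083
```

```text
t 8.62 pos [ 0.5174 -0.1953  0.0853] rpy [-3.142  0.     0.334] q [ 0.42  0.62 -0.23  1.9   0.22  0.65 -1.18] F [-0.4  0.4 -1.1]
shift [ 0.0001 -0.0003  0.0023]
```

In the tool's units: 0.002 m is 0.0025, 0.001 m is 0.0013.

>>> inch_along --moves '[[0.04, [0, 0, 0.0013], [0, 0, 0]], [0.04, [0, 0, 0.0025], [0, 0, 0]], [0.04, [0, 0, 0.0025], [0, 0, 0]]]'

```text
clock: 9.0
position: [0.5173, -0.1951, 0.0832]
tool_rot: [-3.141, 0.0, 0.334]
force: [0.1, 1.1, -0.6]
grip_width: 0.0561
finger_force: 43.2
```

>>> inch_along --moves '[[0.04, [0, 0, 0.0013], [0, 0, 0]], [0.04, [0, 0, 0.0013], [0, 0, 0]]]'

```text
clock: 9.25
position: [0.5175, -0.195, 0.0826]
tool_rot: [-3.141, -0.0, 0.334]
force: [-2.6, 3.8, 7.5]
grip_width: 0.056
finger_force: 43.8
```

In the tool's units: 0.001 m is 0.0013, -0.0005 m is -0.0006.

>>> inch_along --moves '[[0.04, [0, -0.0006, 0.0006], [0, 0, 0]], [0.04, [0, -0.0006, 0.0013], [0, 0, 0]], [0.04, [0, -0.0006, 0.0013], [0, 0, 0]]]'

```text
clock: 9.62
position: [0.5177, -0.1949, 0.0824]
tool_rot: [3.141, -0.001, 0.334]
force: [-6.9, 4.3, 22.2]
grip_width: 0.0558
finger_force: 44.9
```

In the tool's units: -0.0006 m is -0.0008, -0.0003 m is -0.0004.

>>> inch_along --moves '[[0.04, [-0.0008, -0.0004, 0], [0, 0, 0]], [0.04, [-0.0008, -0.0004, 0], [0, 0, 0]]]'

```text
clock: 9.88
position: [0.5175, -0.1948, 0.0824]
tool_rot: [3.14, -0.002, 0.334]
force: [-1.7, 2.3, 18.8]
grip_width: 0.0563
finger_force: 44.5
```

>>> inch_along --moves '[[0.085, [0, 0, 0], [0, 0, 0]], [0.085, [0, 0, 0], [0, 0, 0]], [0.085, [0, 0, 0], [0, 0, 0]], [0.085, [0, 0, 0], [0, 0, 0]], [0.085, [0, 0, 0], [0, 0, 0]]]'

```text
clock: 10.5
position: [0.5166, -0.1947, 0.0812]
tool_rot: [-3.142, 0.0, 0.334]
force: [-0.2, 0.9, 0.2]
grip_width: 0.0852
finger_force: 0.0
```

```bash
python3 go.py .5174 -.1949 .2
```

```text
t 10.5 pos [ 0.5166 -0.1947  0.0812] rpy [-3.142  0.     0.334] q [ 0.42  0.62 -0.23  1.9   0.22  0.64 -1.18] F [-0.2  0.9  0.2]
shift [ 0.0007  0.0004 -0.1188]
```

Back off straight up, then sideways clear of the cameras, and look.

>>> inch_along --moves '[[0.085, [0, 0, -0.025], [0, 0, 0]], [0.085, [0, 0, -0.075], [0, 0, 0]], [0.085, [0, 0, -0.1375], [0, 0, 0]], [0.085, [0, 0, -0.1875], [0, 0, 0]], [0.085, [0, 0, -0.1875], [0, 0, 0]]]'

```text
clock: 11.12
position: [0.5178, -0.1951, 0.2341]
tool_rot: [3.139, -0.004, 0.334]
force: [-0.4, 0.4, -0.9]
grip_width: 0.0849
finger_force: 0.0
```

>>> inch_along --moves '[[0.085, [-0.0625, 0.05, 0], [0, 0, 0]], [0.085, [-0.125, 0.1, 0], [0, 0, 0]], [0.085, [-0.1875, 0.15, 0], [0, 0, 0]], [0.085, [-0.2375, 0.1875, 0], [0, 0, 0]], [0.085, [-0.2375, 0.1875, 0], [0, 0, 0]]]'

```text
clock: 11.75
position: [0.3829, -0.402, 0.2302]
tool_rot: [-3.141, 0.002, 0.327]
force: [0.9, 0.4, -0.5]
grip_width: 0.0849
finger_force: 0.0
```

```bash
python3 - <<'E'
from workcell import bot, job, grab_frame, calibration
from h import *
S=grab_frame("side");T=grab_frame("top")
cv2.imwrite("pics/s3.png",S);cv2.imwrite("pics/t3.png",T)
im=np.hstack([cv2.resize(i,None,fx=4,fy=4,interpolation=cv2.INTER_CUBIC)for i in(S[210:300,200:300],T[160:250,310:410])])
cv2.imwrite("pics/f3.png",im)
for n in("side","top"):
    c=calibration(n);print(n,proj(c,[[.5174,-.195,.126],[.5174,-.195,.06]]).round(1))
E
```

```text
side [[249.4 238.1]
 [250.  254.8]]
top [[361.2 205.9]
 [352.3 207.7]]
```

View pics/f3.png

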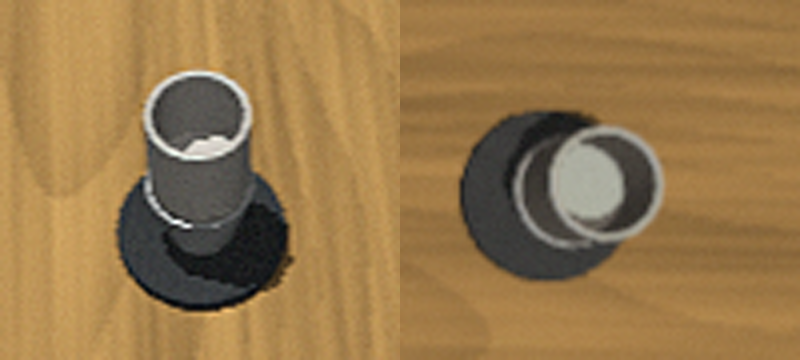

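The pot stands centred in the cone. Its rim is at about (249.5,238.8) in the side view (expected (249.4,238.1)) and (361.5,206) in the top view (expected (361.2,205.9)), so it is upright and home.

```bash
python3 -c "
from workcell import bot, job, grab_frame, calibration
print(job.job_done())"
```

```text
the job is handed in; nothing more can be done
None
```

The tester-pen pot is standing upright and fully home in the cone holder, released and clear of the robot, handed in at about 12 s with the straight-sided and small pots left alone.

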